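# Sweep the sliced courgette into the prep board's catch tray

## Task

Sweep all four courgette slices across the prep board with your fingers and over its edge into the open tray, then push the tray's front until the tray is fully home under the board. Slide the slices, do not pick them up, and leave the uncut piece on the board, the tin and the salt shaker where they are.

Things in the scene. Friction and masses are not known exactly. Their poses are not given: they have to be found in the camera images.
- board: Fixed pale wooden prep board, 260 mm along its own x, 280 along its own y; flat top 68 mm above the table, no rim, 18 mm thick. Origin on the table under its centre, z up. A white tray slides under it and stands out at the side facing the board's own -x (about the robot's right, up to 0.25 rad either way), open right under the board's edge there (own x = -130 mm).
- board_edge (a point): Middle of the top board's edge on the tray's side, on the top surface (board frame x = -130 mm, y = 0, z = 68 mm). Axes as the board's.
- tray (a joint): Travel of the catch tray, m: 0 = fully home (shut, at its stop), 0.14 = fully out. It starts 0.11 to 0.135 out, which is also the open length of tray beyond the board's edge. It slides along the board's own x with about 2 N of friction and stays where it is left.
- tray_front (a point): Middle of the outer face of the tray's wooden front, 19 mm above the table; the face looks along the board's own -x, and pushing it along +x shuts the tray. The front is 280 mm wide, 12 thick, from 4 to 46 mm above the table (to 34 in the middle 70 mm, a finger notch). Fully home, its outer face stands 12 mm outside the board's edge.
- tray_in (a point): Centre of the tray's inner floor, 9 mm above the table; axes as the board's. Inside the tray measures 200 mm along x and 244 mm along y; its walls are 32 mm high inside.
- stub_center (a point): Centre of the uncut end of the courgette: a dark green piece 100 mm long and 36 mm thick, lying across the back part of the board (own y along its length, within 0.15 rad of the board's y), its axis 18 mm above the board. It weighs 120 g and does not roll. It stays where it is.
- tin_tomato: Closed food tin, 76 mm across, 58 mm high, on the table beyond the board. Origin at the centre of its underside. Bystander.
- salt_shaker: Salt shaker, 44 mm across, 90 mm high, on the table to the left of the board. Origin at the centre of its underside. Bystander.
- slice1_center (a point): Centre of one of four loose courgette slices lying flat on the board: green-skinned pale disc, 36 mm across, 12 mm thick, 14 g; the centre is 6 mm above the board's top.
- slice2_center (a point): Centre of one of four loose courgette slices lying flat on the board: green-skinned pale disc, 36 mm across, 12 mm thick, 14 g; the centre is 6 mm above the board's top.
- slice3_center (a point): Centre of one of four loose courgette slices lying flat on the board: green-skinned pale disc, 36 mm across, 12 mm thick, 14 g; the centre is 6 mm above the board's top.
- slice4_center (a point): Centre of one of four loose courgette slices lying flat on the board: green-skinned pale disc, 36 mm across, 12 mm thick, 14 g; the centre is 6 mm above the board's top.
Mind the look-alikes: they are no part of the job. Leave any brown look-alike of the part that bears slice3_center alone. Leave any purple look-alike of the part that bears slice2_center alone.

How it is judged:
By the outcome, as a careful person would: the job done as asked, in the order asked, and still so for the second after the job is handed in, with the robot touching nothing.
It also fails if it takes over 64 s, if anything falls off the work surface, if the arm or the gripper's body presses on something with over 40 N, if the wrist force passes 120 N, or if a joint passes its speed limit or range.

## Robot

A 6-joint arm with a two-finger parallel gripper is mounted at the origin on the work surface; the furniture and walls round the work are solid. World frame = base frame: x ahead of the robot, y to its left, z up, the work surface at z = 0. Lengths are in m, angles in degrees, forces in N, time in s.
With the tool pointing down it reaches from about 0.4 to 0.825 m from the base axis. Payload 7 kg.
Tool frame: the origin (TCP) lies midway between the tips of the shut fingers; the grasp point (between the pads) lies r.hold_point_z behind it (r.hold_point_z is the distance from the TCP to the grasp point, in m); z points along the fingers, x is the direction in which the jaws open and shut, and the axes are right-handed (so a half turn about z gives the same grasp; the last joint's range is limited). The gripper opens to 88 mm and grips with 3 to 60 N. Pads are 19 mm wide; open, the fingers measure 130 mm over their backs; the gripper's body (78 mm by 193 mm) begins 47 mm behind the grasp point.
Start: joints at [81.824, 20.546, 0.682, 0, -70.136, -16.507], TCP at [0.282, 0.613, 0.227] pointing down, gripper open.
Joint ranges: [-176.03, 176.03], [-82.01, 121.73], [-58.28, 71.71], [-173.87, 95.51], [-174.79, -0.11], [-173.66, 173.66]. Speed limits (degrees/s): [136.94, 136.94, 172.46, 180, 180, 180].

## Interface

Orientations are given as [roll, pitch, yaw] about the fixed x, y, z axes, in that order (R = Rz(yaw) Ry(pitch) Rx(roll)).
In Python, from plant import get_state, viewer, close_job, r gives the robot as it stands.
- The arm moves only by the tool apply_moves, never from a script. Its argument "plan" is a list of rows, each a list of 3 entries, a list of its own where there are three numbers: the closure in counts, from 0 (fully open) to 255 (shut), then the shift along the tool's x, y, z in units of 50 mm (1.0 is 50 mm), then the turn about the tool's z in units of 6 degrees (1.0 is 6 degrees). A call has 1 to 12 rows; each row shifts and turns the commanded pose from where the row before left it, along the tool's axes as they then stand; what a row does not reach is not made up. A row lasts 1/8 s, in which the tool goes at most 62.5 mm and 10.7 degrees, less where a joint would pass 70% of its speed; a pose out of reach is approached as far as the arm can. A call is refused whole if a number of a shift passes 1 or a number of a turn 1, either way. A call with a gripper value outside its range is refused whole. The fingers move at their own pace and stop on an object; "squeeze" is the grip in N (left out, the last holds). Time passes only in rows, so rows that do not move let the fingers close. It gives the time, the measured TCP pose, the force and the opening at its end, in the units of the state.
- get_state(): the state, without advancing time (a new reading comes with each control period).
- viewer.capture(name): name is "side" or "top"; returns a dict with "frame" (480x640x3 uint8, blue, green, red), "K" (3x3 intrinsics, pixels), "R" (3x3) and "t" (3): a world point X has camera coordinates R X + t. Camera axes: x right, y down, z forward; pixel columns grow to the right and rows downward; lengths in m; the calibration is good to about 2 mm. A picture is of the moment at which its call begins. There is no depth.
- close_job(): hands the job in, once; it reports no verdict.
The state is a dict: "time_s": time; "joints": joint angles; "qd": joint speeds; "joint_torque": joint torques, N m; "tcp_pos": TCP position; "eef_rot": TCP orientation; "contact_force": force on the tool from outside, world axes, zero at the start; "moment": the same for the moment, N m; "gripper_width": finger opening in m.
Only numpy, scipy, OpenCV 4.12 (cv2) and the standard library are available. Lean on these libraries where they do the work, as an engineer would, in place of code of your own. Each camera call takes 0.05 s, during which the arm holds its last target.

## Working session

There is one attempt and no reset: what is moved stays moved. The work goes in short steps, Python scripts to look and compute and a tool call to move; the robot and the scene stay as the last step left them, time stands still between calls to the robot, and variables do not carry over. Pictures are saved under pics/ and viewed, and the job is handed in when it is done.

Besides the shell and the picture viewer there is one more tool, called after "Request:" by a JSON object that holds its "fn" and its "kwargs", one argument or row to a line. apply_moves: Moves the arm, as the interface text tells. Its arguments: {"type":"object","properties":{"plan":{"type":"array","items":{"type":"array"}},"squeeze":{"type":"number"}},"required":["plan"]}

```bash
ls; mkdir -p pics
python3 - <<'E'
from plant import get_state, viewer, r
import cv2,pickle
print(get_state()); print(r.hold_point_z)
d={}
for n in("top","side"):
    c=viewer.capture(n); cv2.imwrite(f"pics/{n}0.png",c["frame"]); d[n]=c
    print(n,c["K"],c["R"],c["t"])
pickle.dump(d,open("c0.pkl","wb"))
E
```

```text
pics
{'time_s': 0.0, 'joints': array([ 8.18243841e+01,  2.05906430e+01,  6.33206824e-01, -2.31810913e-02,
       -7.01383238e+01, -1.65062515e+01]), 'qd': array([-0.04044623, -0.07587252,  0.10103207,  0.04245142,  0.18961679,
        0.15916942]), 'joint_torque': array([ 1.28298463e-03, -5.82720029e+01,  2.93057102e+01,  6.99721277e+00,
        6.89860142e-03, -1.52816228e-04]), 'tcp_pos': array([0.28167072, 0.61284958, 0.22561773]), 'eef_rot': array([-1.79993683e+02, -9.80057193e-02, -1.14689767e+02]), 'contact_force': array([-0.17897354,  0.65277039, -0.37991116]), 'moment': array([-0.00334756,  0.02170445, -0.01454072]), 'gripper_width': 0.08764425562365646}
0.0188
top [[591.23845985   0.         319.67495868]
 [  0.         591.23845985 247.72354695]
 [  0.           0.           1.        ]] [[-0.01347669 -0.99965307 -0.02263008]
 [-0.9803355   0.01766565 -0.19654576]
 [ 0.19687734  0.01953628 -0.98023346]] [0.10958006 0.57684066 0.98274005]
side [[506.2854618    0.         317.00541517]
 [  0.         506.2854618  244.54925683]
 [  0.           0.           1.        ]] [[ 0.88400779 -0.46743324  0.00603257]
 [-0.21186801 -0.41212036 -0.88615391]
 [ 0.41670394  0.78208885 -0.46335176]] [-0.48321097  0.22828255  0.59565433]
```

View pics/top0.png

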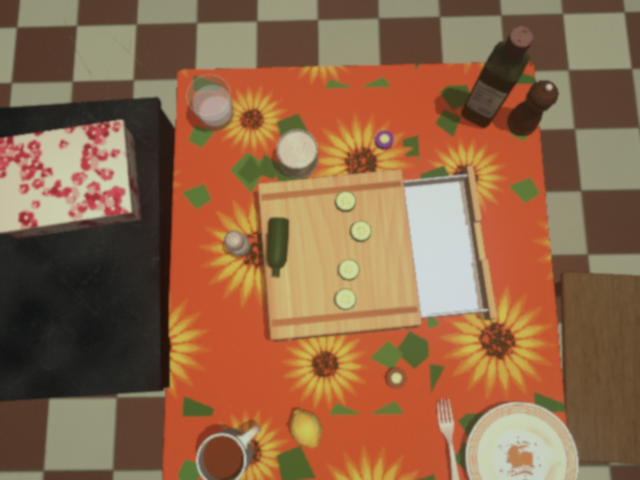

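View pics/side0.png

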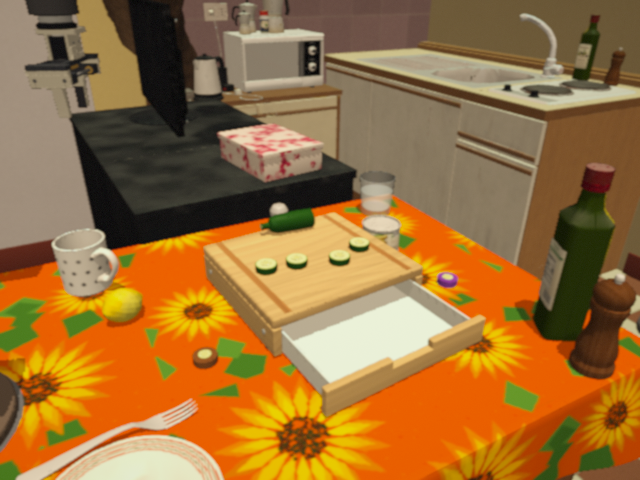

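The top view shows the board with corners at about (260,185), (402,171), (420,326) and (271,339). The slices are at (345,201), (360,231), (348,270) and (345,299), and the stub is at (278,245). The tray front runs from (472,168) to (490,320). The purple look-alike (384,140) and the brown one (396,378) are on the table, off the board.

```bash
cat > h.py <<'E'
import numpy as np,pickle
def bp(c,u,v,z):
    d=np.linalg.inv(c["K"])@np.array([u,v,1.]); R=c["R"];t=c["t"]
    o=-R.T@t; w=R.T@d; return o+w*(z-o[2])/w[2]
def pj(c,X):
    p=c["K"]@(c["R"]@np.asarray(X)+c["t"]); return p[:2]/p[2]
E
python3 - <<'E'
from h import *
import cv2
from scipy.optimize import least_squares
d=pickle.load(open("c0.pkl","rb")); c=d["top"]; s=d["side"]
for u,v in [(260,185),(402,171),(420,326),(271,339)]: print("corner",bp(c,u,v,.068).round(4))
for u,v in [(345,201),(360,231),(348,270),(345,299)]:
    print("slice",bp(c,u,v,.08).round(4))
for u,v in [(266,266),(297,260),(340,257),(360,244)]: print("side slice",bp(s,u,v,.08).round(4))
im=c["frame"]; cv2.imwrite("pics/zoom0.png",cv2.resize(im[150:360,240:510],None,fx=2.9,fy=2.8,interpolation=cv2.INTER_CUBIC))
im=s["frame"]; cv2.imwrite("pics/zoom0s.png",cv2.resize(im[195:415,190:490],None,fx=2.6,fy=2.6,interpolation=cv2.INTER_CUBIC))
E
```

```text
corner [0.6928 0.2054 0.068 ]
corner [ 0.7136 -0.0486  0.068 ]
corner [ 0.4384 -0.0678  0.068 ]
corner [0.4202 0.185  0.068 ]
slice [0.6568 0.0546 0.08  ]
slice [0.6024 0.0299 0.08  ]
slice [0.5345 0.0522 0.08  ]
slice [0.4849 0.0584 0.08  ]
side slice [0.4823 0.0517 0.08  ]
side slice [0.5342 0.0467 0.08  ]
side slice [0.601  0.0235 0.08  ]
side slice [0.6547 0.0476 0.08  ]
```

View pics/zoom0.png

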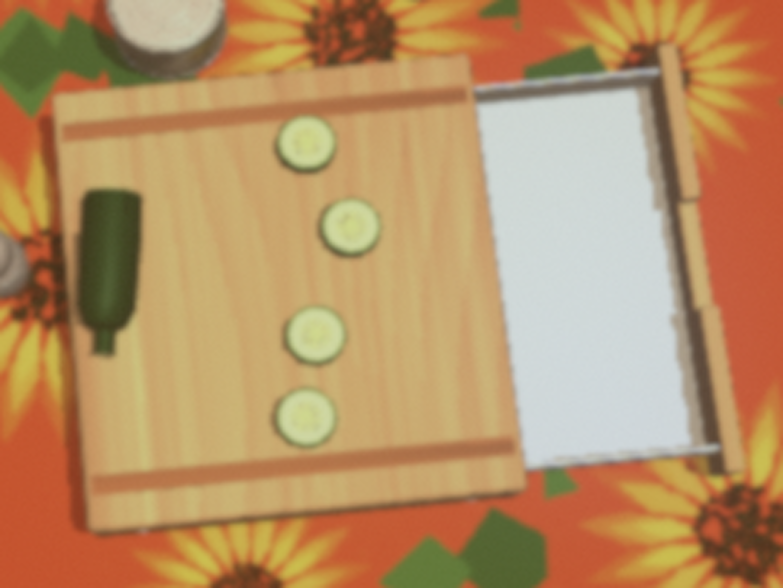

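View pics/zoom0s.png

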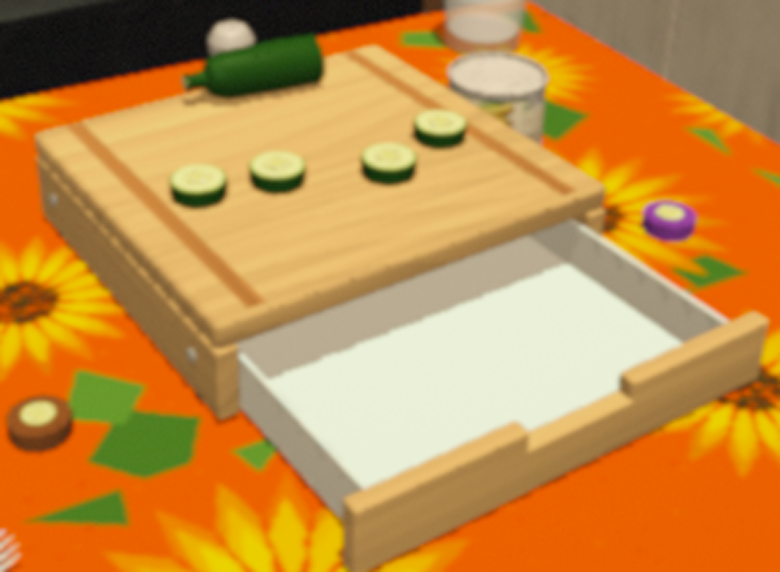

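```bash
cat >> h.py <<'E'
def fr(a,cx,cy):
    ex=np.array([np.cos(a),np.sin(a)]); ey=np.array([-ex[1],ex[0]])
    return np.array([cx,cy]),ex,ey
E
python3 - <<'E'
from h import *
import cv2
from scipy.optimize import least_squares
d=pickle.load(open("c0.pkl","rb")); c=d["top"]; s=d["side"]
z2=lambda x,y:(240+(x+.5)/2.9-.5,150+(y+.5)/2.8-.5)
zs=lambda x,y:(190+(x+.5)/2.6-.5,195+(y+.5)/2.6-.5)
# board corners (bx,by): far-left img=+x,-y
P=[(.13,-.14),(-.13,-.14),(-.13,.14),(.13,.14)]
T=[z2(55,95),z2(468,56),z2(524,488),z2(90,531)]
S=[None,zs(603,187),zs(219,336),zs(38,133)]
def res(p,cams):
    o,ex,ey=fr(*p); e=[]
    for i,(x,y) in enumerate(P):
        w=np.r_[o+ex*x+ey*y,.068]
        if 't' in cams:e+=list(pj(c,w)-T[i])
        if 's' in cams and S[i] is not None:e+=list(pj(s,w)-S[i])
    return e
for k in ('t','s','ts'):
    f=least_squares(res,[1.645,.566,.0685],args=(k,)); print(k,np.degrees(f.x[0]).round(2),f.x[1:].round(4),np.round(f.fun,1))
np.save("board.npy",f.x)
o,ex,ey=fr(*f.x)
tob=lambda w:np.round([(w[:2]-o)@ex,(w[:2]-o)@ey],4)
def seg(c,box,lo,hi,nm):
    x0,y0,x1,y1=box; hsv=cv2.cvtColor(c["frame"],cv2.COLOR_BGR2HSV)
    m=cv2.inRange(hsv,np.array(lo),np.array(hi)); k=np.zeros_like(m);k[y0:y1,x0:x1]=m[y0:y1,x0:x1]
    n,l,st,ce=cv2.connectedComponentsWithStats(k)
    for i in range(1,n):
        if st[i,4]>40: 
            w=bp(c,*ce[i],.08); print(nm,st[i],ce[i].round(1),w.round(4),"board",tob(w))
seg(c,(300,185,400,315),(26,30,90),(60,255,255),"T")
seg(s,(240,230,380,275),(26,30,90),(60,255,255),"S")
for q in[(120,262-20)]: pass
for q in [(112,190),(140,190),(105,330)]: print("stub",tob(bp(c,*z2(*q),.09)))
for q in [(665,45),(742,470)]: print("front top outer?",tob(bp(c,*z2(*q),.046)))
for q in [(350,505),(768,320)]: print("front side",tob(bp(s,*zs(*q),.046)))
E
```

```text
t 94.68 [0.5685 0.0695] [-1.5 -1.1  0.9 -1.4  1.8  1.3 -1.3  0.8]
s 95.05 [0.5677 0.0679] [ 3.1  0.1 -0.6 -2.  -2.5  0.7]
ts 94.8 [0.5685 0.0691] [-1.4 -0.8  0.9 -1.5  3.  -0.1  2.2  1.1 -1.1 -2.7 -0.8  1.  -2.1  0.1]
T [336 192  20  19 305] [345.3 200.9] [0.6568 0.0541 0.08  ] board [-0.0224 -0.0868]
T [351 221  20  20 328] [360.5 230.6] [0.6031 0.029  0.08  ] board [-0.0429 -0.0312]
T [339 259  20  21 334] [348.4 269.3] [0.5358 0.0514 0.08  ] board [-0.0149  0.0341]
T [335 288  21  22 349] [345.2 298.8] [0.4853 0.058  0.08  ] board [-0.0041  0.0838]
S [350 238  19  10 158] [358.9 242.3] [0.6564 0.0539 0.08  ] board [-0.0225 -0.0863]
S [329 251  21  10 178] [339.1 255.5] [0.6023 0.0287 0.08  ] board [-0.043  -0.0304]
S [286 254  21  11 189] [296.3 258.8] [0.5349 0.0509 0.08  ] board [-0.0153  0.0349]
S [256 259  21  11 197] [265.8 264. ] [0.4845 0.0578 0.08  ] board [-0.0042  0.0846]
stub [ 0.0963 -0.0665]
stub [ 0.0797 -0.0648]
stub [0.1077 0.0203]
front top outer? [-0.2551 -0.1391]
front top outer? [-0.2602  0.1384]
front side [-0.2561  0.1388]
front side [-0.2605 -0.1392]
```

```bash
cat >> h.py <<'E'
from scipy.spatial.transform import Rotation as Ro
B=fr(np.radians(94.75),.5685,.0692)
def st():
    from plant import get_state
    s=get_state(); p=s["tcp_pos"]; o,ex,ey=B
    print("t %.2f board x,y,z %s rpy %s F %s w %.4f"%(s["time_s"],np.round([(p[:2]-o)@ex*1e3,(p[:2]-o)@ey*1e3,p[2]*1e3],1),s["eef_rot"].round(1),s["contact_force"].round(1),s["gripper_width"])); return s
E
python3 - <<'E'
from h import *
s=st(); o,ex,ey=B
tgt=np.r_[o+ex*.035+ey*.084,.17]; D=(tgt-s["tcp_pos"]); print(D)
N=12; yaw=s["eef_rot"][2]; f=10.09/N
for i in range(N):
    R=Ro.from_euler('xyz',[180,0,yaw-6*f*i],degrees=True)
    print((R.inv().apply(D/N)/.05).round(2),round(f,2))
E
```

```text
t 0.10 board x,y,z [565.6 240.8 225.7] rpy [-1.800e+02 -1.000e-01 -1.147e+02] F [-0.5 -0.1 -0.1] w 0.0877
[ 0.20017816 -0.51578017 -0.05571542]
[ 0.64 -0.66  0.09] 0.84
[ 0.58 -0.72  0.09] 0.84
[ 0.52 -0.76  0.09] 0.84
[ 0.45 -0.81  0.09] 0.84
[ 0.37 -0.84  0.09] 0.84
[ 0.3  -0.87  0.09] 0.84
[ 0.22 -0.9   0.09] 0.84
[ 0.14 -0.91  0.09] 0.84
[ 0.06 -0.92  0.09] 0.84
[-0.02 -0.92  0.09] 0.84
[-0.1  -0.92  0.09] 0.84
[-0.18 -0.9   0.09] 0.84
```

Request:
{"fn": "apply_moves", "kwargs": {
  "plan": [
    [210,[0.64,-0.66,0],0.84],
    [210,[0.58,-0.72,0],0.84],
    [210,[0.52,-0.76,0],0.84],
    [210,[0.45,-0.81,0],0.84],
    [210,[0.37,-0.84,0],0.84],
    [210,[0.3,-0.87,0],0.84],
    [210,[0.22,-0.9,0],0.84],
    [210,[0.14,-0.91,0],0.84],
    [210,[0.06,-0.92,0],0.84],
    [210,[-0.02,-0.92,0],0.84],
    [210,[-0.1,-0.92,0],0.84],
    [210,[-0.18,-0.9,0],0.84]
  ],
  "squeeze": 20
}}

```text
time_s: 1.6
tcp_pos: [0.4821, 0.0961, 0.2265]
eef_rot: [180.0, -0.0, -175.3]
contact_force: [0.1, -1.3, 0.9]
gripper_width: 0.0155
```

Request:
{"fn": "apply_moves", "kwargs": {
  "plan": [
    [210,[0,0,0],0],
    [210,[0,0,0],0],
    [210,[0,0,0],0]
  ]
}}

```text
time_s: 1.98
tcp_pos: [0.4817, 0.0984, 0.2265]
eef_rot: [180.0, -0.0, -175.1]
contact_force: [-0.2, 0.4, -0.9]
gripper_width: 0.0154
```

```bash
python3 -c "
from h import *
st()"
```

```text
t 1.98 board x,y,z [ 36.2  84.  226.5] rpy [ 180.    -0.  -175.1] F [-0.2  0.4 -0.9] w 0.0154
```

Request:
{"fn": "apply_moves", "kwargs": {
  "plan": [
    [210,[0,0,0.8],0],
    [210,[0,0,0.8],0],
    [210,[0,0,0.6],0],
    [210,[0,0,0.4],0],
    [210,[0,0,0.25],0],
    [210,[0,0,0.2],0],
    [210,[0,0,0],0]
  ]
}}

```text
time_s: 2.85
tcp_pos: [0.4818, 0.0978, 0.0738]
eef_rot: [-180.0, -0.0, -175.1]
contact_force: [0.1, -0.2, -0.3]
gripper_width: 0.0155
```

```bash
cat > look.py <<'E'
import sys,cv2
from h import *
from plant import viewer
n=sys.argv[1]; st()
a=viewer.capture("top")["frame"][130:360,200:520]; b=viewer.capture("side")["frame"][180:410,190:510]
cv2.imwrite(f"pics/{n}.png",cv2.resize(np.hstack([a,b]),(800,288),interpolation=cv2.INTER_AREA) if 0 else np.vstack([cv2.resize(a,None,fx=1.25,fy=1.25),cv2.resize(b,None,fx=1.25,fy=1.25)]))
E
python3 look.py a1
```

```text
t 2.85 board x,y,z [35.7 84.1 73.8] rpy [-180.    -0.  -175.1] F [ 0.1 -0.2 -0.3] w 0.0155
```

View pics/a1.png

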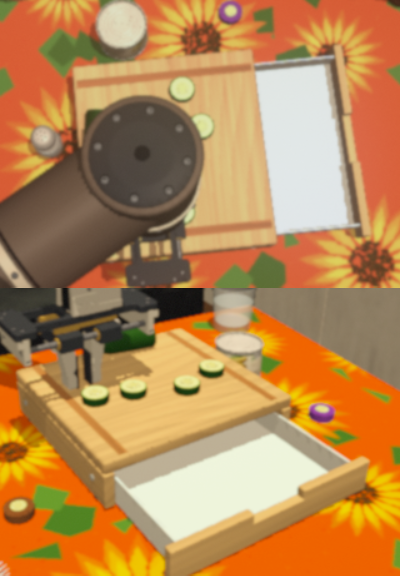

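The side view shows both fingertips behind the nearest slice (95,395), clear of it and of the stub. I'll sweep.

Request:
{"fn": "apply_moves", "kwargs": {
  "plan": [
    [210,[0,-0.1,0.03],0],
    [210,[0,-0.2,0],0],
    [210,[0,-0.25,0],0],
    [210,[0,-0.3,0],0],
    [210,[0,-0.3,0],0],
    [210,[0,-0.3,0],0],
    [210,[0,-0.3,0],0],
    [210,[0,-0.3,0],0],
    [210,[0,-0.3,0],0],
    [210,[0,-0.3,0],0],
    [210,[0,-0.25,0],0],
    [210,[0,-0.25,0],0]
  ]
}}

```text
time_s: 4.45
tcp_pos: [0.4953, -0.0601, 0.0725]
eef_rot: [-180.0, -0.0, -175.2]
contact_force: [-0.1, 0.1, -0.1]
gripper_width: 0.0155
```

Request:
{"fn": "apply_moves", "kwargs": {
  "plan": [
    [210,[0,-0.25,0],0],
    [210,[0,-0.25,0],0],
    [210,[0,-0.2,0],0],
    [210,[0,0,0],0],
    [210,[0,0,0],0]
  ]
}}

```text
time_s: 5.08
tcp_pos: [0.4982, -0.0941, 0.0725]
eef_rot: [180.0, -0.0, -175.2]
contact_force: [0.3, 0.1, -1.4]
gripper_width: 0.0152
```

```bash
python3 look.py a2
```

```text
t 5.08 board x,y,z [-156.9   83.6   72.5] rpy [ 180.    -0.  -175.2] F [ 0.3  0.1 -1.4] w 0.0152
```

View pics/a2.png

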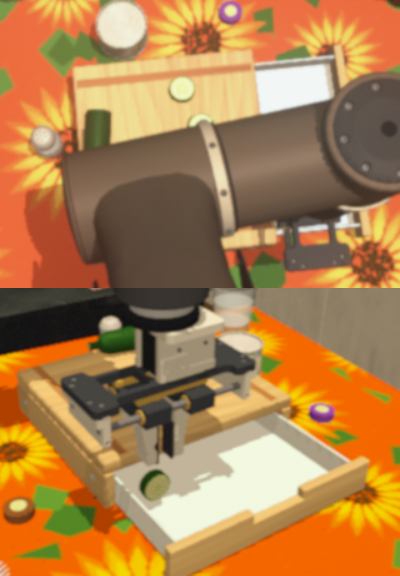

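Request:
{"fn": "apply_moves", "kwargs": {
  "plan": [
    [210,[0,0,-0.4],0],
    [210,[0,0,-0.6],0],
    [210,[-0.1,0.5,0],0],
    [210,[-0.3,0.7,0],0],
    [210,[-0.3,0.9,0],0],
    [210,[-0.29,0.9,0],0],
    [210,[0,0.6,0],0],
    [210,[0,0.1,0],0],
    [210,[0,0,0],0]
  ]
}}

```text
time_s: 6.3
tcp_pos: [0.5316, 0.0945, 0.1225]
eef_rot: [-180.0, -0.0, -175.1]
contact_force: [0.3, -0.7, -0.9]
gripper_width: 0.0153
```

```bash
python3 look.py a3
```

```text
t 6.30 board x,y,z [ 28.3  34.6 122.5] rpy [-180.    -0.  -175.1] F [ 0.3 -0.7 -0.9] w 0.0153
```

View pics/a3.png

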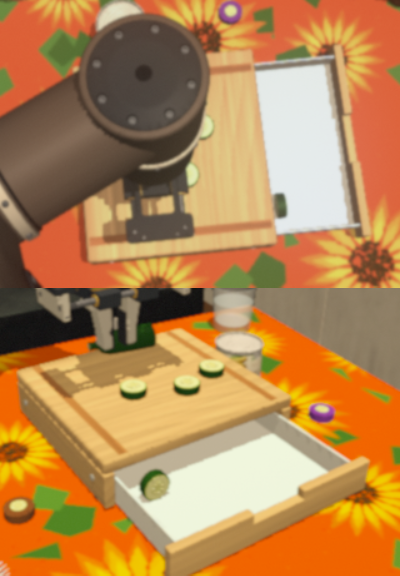

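Slice 4 is in the tray, standing on edge near (280,205) in the top crop. Slice 3 is next, and I'll sweep a little faster at the edge.

Request:
{"fn": "apply_moves", "kwargs": {
  "plan": [
    [210,[0,0,0.5],0],
    [210,[0,0,0.35],0],
    [210,[0,0,0.15],0],
    [210,[0,-0.1,0],0],
    [210,[0,-0.2,0],0],
    [210,[0,-0.25,0],0],
    [210,[0,-0.3,0],0],
    [210,[0,-0.35,0],0],
    [210,[0,-0.4,0],0],
    [210,[0,-0.45,0],0],
    [210,[0,-0.5,0],0],
    [210,[0,-0.5,0],0]
  ]
}}

```text
time_s: 7.9
tcp_pos: [0.5447, -0.0593, 0.0726]
eef_rot: [-180.0, 0.0, -175.2]
contact_force: [0.7, 0.3, -0.1]
gripper_width: 0.0159
```

Request:
{"fn": "apply_moves", "kwargs": {
  "plan": [
    [210,[0,-0.45,0],0],
    [210,[0,-0.2,0],0],
    [210,[0,0,0],0],
    [210,[0,0,-0.5],0],
    [210,[0,0,-0.5],0],
    [210,[-0.2,0.5,0],0],
    [210,[-0.3,0.7,0],0],
    [210,[-0.4,0.8,0],0],
    [210,[-0.4,0.8,0],0],
    [210,[0,0.3,0],0],
    [210,[0,0,0],0]
  ]
}}

```text
time_s: 9.28
tcp_pos: [0.5986, 0.0712, 0.1223]
eef_rot: [-180.0, -0.0, -175.0]
contact_force: [-0.1, -0.2, -0.8]
gripper_width: 0.0153
```

```bash
python3 look.py a4
```

```text
t 9.28 board x,y,z [ -0.5 -30.2 122.3] rpy [-180.   -0. -175.] F [-0.1 -0.2 -0.8] w 0.0153
```

View pics/a4.png

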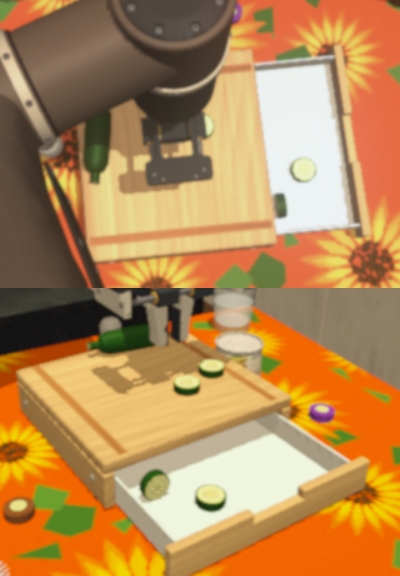

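Slice 3 lies flat in the tray at (303,170). Now slice 2.

Request:
{"fn": "apply_moves", "kwargs": {
  "plan": [
    [210,[0,0,0.5],0],
    [210,[0,0,0.35],0],
    [210,[0,0,0.15],0],
    [210,[0,-0.1,0],0],
    [210,[0,-0.2,0],0],
    [210,[0,-0.25,0],0],
    [210,[0,-0.35,0],0],
    [210,[0,-0.4,0],0],
    [210,[0,-0.5,0],0],
    [210,[0,-0.5,0],0],
    [210,[0,-0.5,0],0],
    [210,[0,-0.2,0],0]
  ]
}}

```text
time_s: 10.88
tcp_pos: [0.6117, -0.0817, 0.0725]
eef_rot: [-180.0, -0.0, -175.3]
contact_force: [-0.1, 0.1, -0.6]
gripper_width: 0.016
```

Request:
{"fn": "apply_moves", "kwargs": {
  "plan": [
    [210,[0,0,0],0],
    [210,[0,0,-0.5],0],
    [210,[0,0,-0.5],0],
    [210,[-0.2,0.5,0],0],
    [210,[-0.3,0.7,0],0],
    [210,[-0.3,0.8,0],0],
    [210,[-0.3,0.8,0],0],
    [210,[0,0.6,0],0],
    [210,[0,0,0],0],
    [210,[0,0,0],0]
  ]
}}

```text
time_s: 12.12
tcp_pos: [0.6521, 0.0949, 0.1225]
eef_rot: [-180.0, -0.0, -175.1]
contact_force: [0.5, 0.9, -0.8]
gripper_width: 0.0154
```

```bash
python3 look.py a5
```

```text
t 12.12 board x,y,z [ 18.7 -85.4 122.5] rpy [-180.    -0.  -175.1] F [ 0.5  0.9 -0.8] w 0.0154
```

View pics/a5.png

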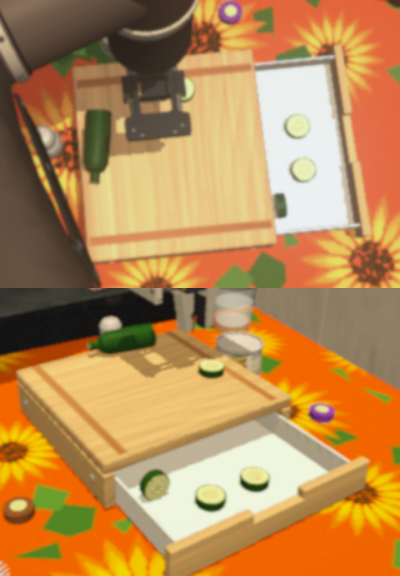

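Slice 2 is flat in the tray at (297,125). Now slice 1.

Request:
{"fn": "apply_moves", "kwargs": {
  "plan": [
    [210,[-0.02,0,0.5],0],
    [210,[0,0,0.35],0],
    [210,[0,0,0.15],0],
    [210,[0,-0.1,0],0],
    [210,[0,-0.2,0],0],
    [210,[0,-0.25,0],0],
    [210,[0,-0.3,0],0],
    [210,[0,-0.35,0],0],
    [210,[0,-0.4,0],0],
    [210,[0,-0.5,0],0],
    [210,[0,-0.5,0],0],
    [210,[0,-0.5,0],0]
  ]
}}

```text
time_s: 13.72
tcp_pos: [0.6663, -0.0618, 0.0725]
eef_rot: [-180.0, -0.0, -175.2]
contact_force: [0.1, -0.2, -0.0]
gripper_width: 0.0158
```

Request:
{"fn": "apply_moves", "kwargs": {
  "plan": [
    [210,[0,-0.25,0],0],
    [210,[0,0,0],0],
    [210,[0,0,-0.5],0],
    [210,[0,0,-0.5],0],
    [210,[0,0,-0.2],0],
    [100,[0.5,0.3,0],0],
    [0,[0.6,0,0],0],
    [0,[0.5,0,0],0],
    [0,[0,0,0],0]
  ]
}}

```text
time_s: 14.85
tcp_pos: [0.5848, -0.0637, 0.1325]
eef_rot: [180.0, -0.0, -175.1]
contact_force: [0.6, -0.1, 0.4]
gripper_width: 0.0499
```

```bash
python3 look.py a6
```

```text
t 14.85 board x,y,z [-133.8   -5.2  132.5] rpy [ 180.    -0.  -175.1] F [ 0.6 -0.1  0.4] w 0.0499
```

View pics/a6.png

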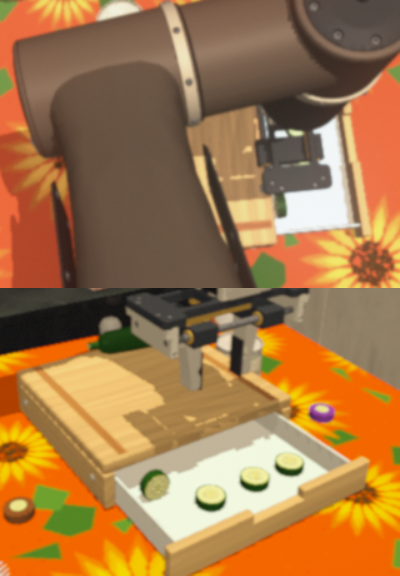

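All four slices are in the tray: three flat, one standing (45 mm top height, under the 50 mm clearance). Next I'll go outside the tray front with the fingers open, straddling the notch.

Request:
{"fn": "apply_moves", "kwargs": {
  "plan": [
    [0,[0.1,-0.4,0],0],
    [0,[0,-0.8,0],0],
    [0,[0,-0.8,0],0],
    [0,[0,-0.8,0],0],
    [0,[0,-0.32,0],0],
    [0,[0,0,0.5],0],
    [0,[0,0,0.7],0],
    [0,[0,0,0.5],0],
    [0,[0,0,0.35],0],
    [0,[0,0,0.2],0],
    [0,[0,0,0],0]
  ]
}}

```text
time_s: 16.32
tcp_pos: [0.5946, -0.22, 0.0197]
eef_rot: [180.0, -0.0, -175.2]
contact_force: [0.3, -0.7, -0.0]
gripper_width: 0.0877
```

```bash
python3 look.py a7
```

```text
t 16.32 board x,y,z [-290.3   -2.1   19.7] rpy [ 180.    -0.  -175.2] F [ 0.3 -0.7 -0. ] w 0.0877
```

View pics/a7.png

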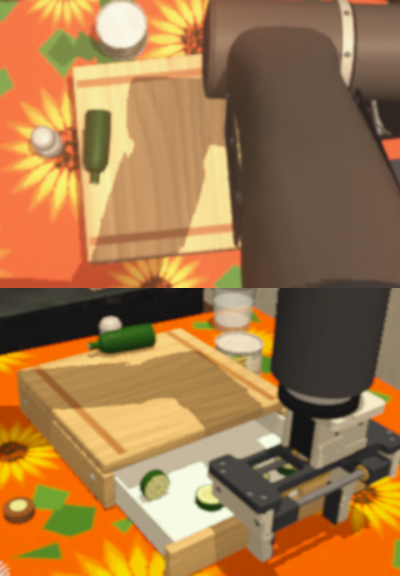

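The fingers sit outside the front, one on each side of the notch. I'll push slowly.

Request:
{"fn": "apply_moves", "kwargs": {
  "plan": [
    [0,[0,0.1,0],0],
    [0,[0,0.2,0],0],
    [0,[0,0.2,0],0],
    [0,[0,0.2,0],0],
    [0,[0,0.25,0],0],
    [0,[0,0.25,0],0],
    [0,[0,0.25,0],0],
    [0,[0,0.25,0],0],
    [0,[0,0.2,0],0],
    [0,[0,0.2,0],0]
  ]
}}

```text
time_s: 17.68
tcp_pos: [0.5859, -0.1147, 0.0201]
eef_rot: [-180.0, 0.0, -175.2]
contact_force: [1.2, -3.4, 1.4]
gripper_width: 0.0876
```

```bash
python3 look.py a8
```

```text
t 17.68 board x,y,z [-184.7   -2.1   20.1] rpy [-180.     0.  -175.2] F [ 1.2 -3.4  1.4] w 0.0876
```

View pics/a8.png

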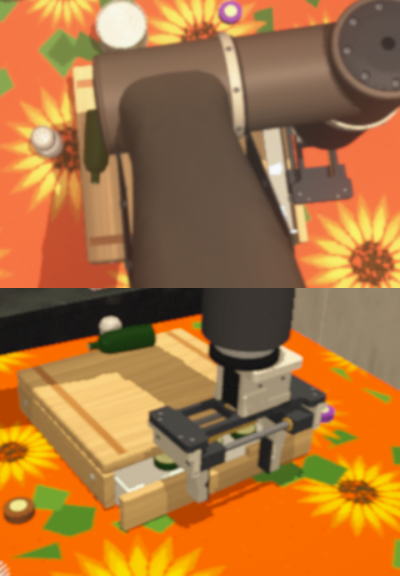

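Force is only about 3 N. I'll carry on gently to the stop.

Request:
{"fn": "apply_moves", "kwargs": {
  "plan": [
    [0,[0,0.15,0],0],
    [0,[0,0.15,0],0],
    [0,[0,0.12,0],0],
    [0,[0,0.1,0],0],
    [0,[0,0.06,0],0],
    [0,[0,0,0],0]
  ]
}}

```text
time_s: 18.52
tcp_pos: [0.5837, -0.086, 0.0202]
eef_rot: [180.0, 0.0, -175.2]
contact_force: [0.2, -0.7, -0.2]
gripper_width: 0.0879
```

```bash
python3 look.py a9
```

```text
t 18.52 board x,y,z [-156.    -2.3   20.2] rpy [ 180.     0.  -175.2] F [ 0.2 -0.7 -0.2] w 0.0879
```

Request:
{"fn": "apply_moves", "kwargs": {
  "plan": [
    [0,[0,0.03,0],0],
    [0,[0,0.03,0],0],
    [0,[0,0,0],0]
  ]
}}

```text
time_s: 19.0
tcp_pos: [0.5835, -0.0834, 0.0203]
eef_rot: [-180.0, 0.0, -175.2]
contact_force: [1.3, -1.6, -0.1]
gripper_width: 0.0875
```

Request:
{"fn": "apply_moves", "kwargs": {
  "plan": [
    [0,[0,0.03,0],0],
    [0,[0,0,0],0]
  ]
}}

```text
time_s: 19.25
tcp_pos: [0.5834, -0.0822, 0.0203]
eef_rot: [-180.0, 0.0, -175.2]
contact_force: [2.0, -3.4, -0.4]
gripper_width: 0.0877
```

```bash
python3 look.py a10
```

```text
t 19.25 board x,y,z [-152.1   -2.3   20.3] rpy [-180.     0.  -175.2] F [ 2.  -3.4 -0.4] w 0.0877
```

View pics/a10.png

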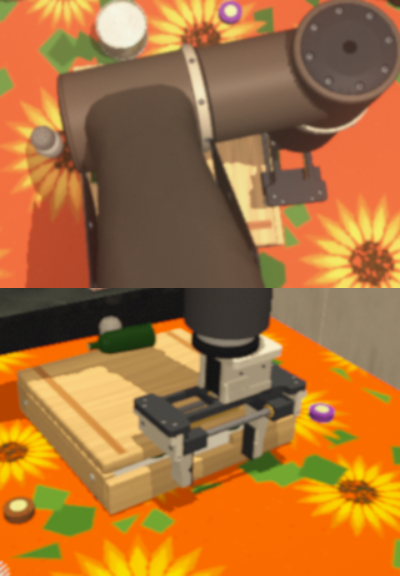

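Still only about 3 N, so it isn't at the stop yet. I'll continue in 1.5 mm steps.

Request:
{"fn": "apply_moves", "kwargs": {
  "plan": [
    [0,[0,0.03,0],0],
    [0,[0,0,0],0]
  ]
}}

```text
time_s: 19.6
tcp_pos: [0.5834, -0.0821, 0.0203]
eef_rot: [-179.9, 0.0, -175.2]
contact_force: [4.4, -13.5, -2.1]
gripper_width: 0.0874
```

Request:
{"fn": "apply_moves", "kwargs": {
  "plan": [
    [0,[0,0.03,0],0],
    [0,[0,0,0],0]
  ]
}}

```text
time_s: 19.85
tcp_pos: [0.5834, -0.082, 0.0203]
eef_rot: [-179.8, 0.0, -175.2]
contact_force: [6.5, -21.8, -2.9]
gripper_width: 0.0873
```

Request:
{"fn": "apply_moves", "kwargs": {
  "plan": [
    [0,[0,0.03,0],0],
    [0,[0,0,0],0]
  ]
}}

```text
time_s: 20.1
tcp_pos: [0.5833, -0.0819, 0.0203]
eef_rot: [-179.7, 0.0, -175.2]
contact_force: [7.7, -31.1, -5.5]
gripper_width: 0.0876
```

It's at the stop: no further motion and the force is climbing, at the predicted position. Backing off and raising.

Request:
{"fn": "apply_moves", "kwargs": {
  "plan": [
    [0,[0,-0.1,0],0],
    [0,[0,-0.3,0],0],
    [0,[0,-0.6,0],0],
    [0,[0,-0.6,0],0],
    [0,[0,0,-0.6],0],
    [0,[0,0,-0.8],0],
    [0,[0,0,-0.8],0],
    [0,[0,0,-0.8],0],
    [0,[0,0,-0.6],0],
    [0,[0,-0.5,-0.3],0],
    [0,[0,-0.3,0],0],
    [0,[0,0,0],0]
  ]
}}

```text
time_s: 21.6
tcp_pos: [0.592, -0.1978, 0.2137]
eef_rot: [179.9, -0.1, -175.3]
contact_force: [-0.7, 0.3, -0.7]
gripper_width: 0.0877
```

```bash
python3 look.py b1
python3 - <<'E'
from h import *
import cv2
from plant import viewer
c=viewer.capture("side")
for z,b in [(.046,-.142)]:
    for y in(-.14,.14):
        o,ex,ey=B; print(pj(c,np.r_[o+ex*b+ey*y,z]).round(1))
        q=pj(c,np.r_[o+ex*b+ey*y,z]); cv2.drawMarker(c["frame"],tuple(int(round(v)) for v in q),(255,0,255),cv2.MARKER_CROSS,8,1)
cv2.imwrite("pics/b1s.png",cv2.resize(c["frame"][200:410,190:490],None,fx=2.6,fy=2.6,interpolation=cv2.INTER_CUBIC))
E
```

```text
t 21.60 board x,y,z [-268.    -1.3  213.7] rpy [ 1.799e+02 -1.000e-01 -1.753e+02] F [-0.7  0.3 -0.7] w 0.0877
[428.3 281.3]
[277.4 338.7]
```

View pics/b1.png

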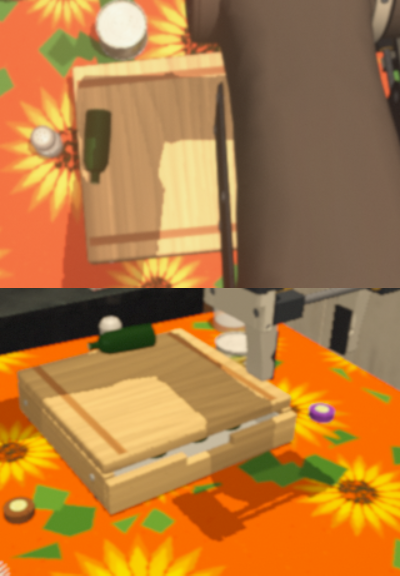

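View pics/b1s.png

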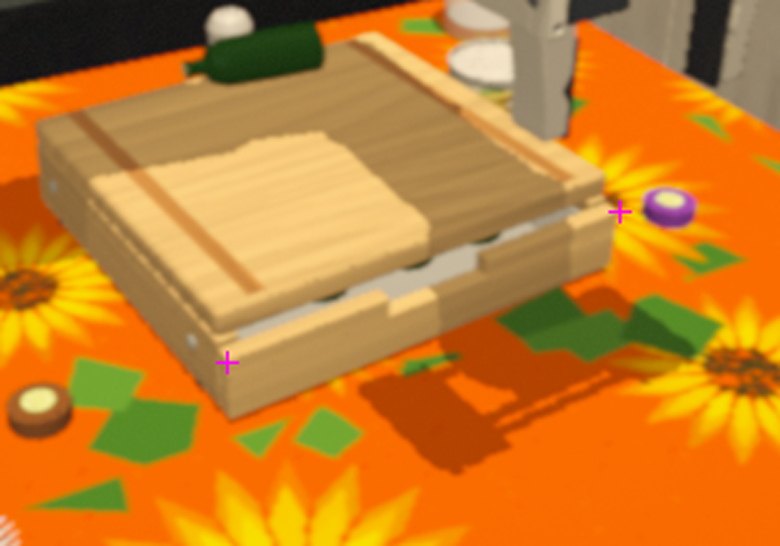

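The picture shows the tray front shut against its stop, with slices visible behind it. The marked predicted "home" corners match to within a few pixels. The stub, tin, shaker and look-alikes haven't moved. Handing in.

```bash
python3 -c "
from plant import close_job
print(close_job())"
```

```text
the job is handed in; nothing more can be done
None
```

I swept all four slices one at a time over the board's edge into the tray. I then pushed the tray's front shut with the open fingers, backed off and handed the job in at about 22 s of the 64 s allowed.

- **Tray home:** the tool stopped advancing 152 mm from the board's centre, where I expected the stop. The wrist force rose from about 3 N to about 32 N there with no further movement. The predicted corners of a fully shut front matched the picture only to a few pixels (roughly 3 mm), about the error in my board fit, so the stop contact is the stronger evidence.
- **Slices:** all four were in the tray before I pushed it. One had landed standing on its edge, with its top at about 45 mm under a 50 mm clearance. The tray slid shut at about 3 N or less wherever I checked, so nothing caught, but I could not see afterwards how that slice ended up.
- **Bystanders:** the uncut piece, tin, salt shaker and both look-alikes looked unmoved in the last pictures. I compared them by eye and did not re-measure them.

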